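Pump up the bench grease pump

TASK

With the fingertips push the yellow guard of the grease pump aside, clear of the plunger, then press the plunger down and let it spring up, stroke after full stroke, until the red indicator pin stands fully out of its block with the green band at its foot showing; then push the guard back over the plunger. Only push and press, nothing is to be gripped or lifted: do not touch the pin, and leave the loose things round the pump where they are.

Things in the scene. Friction and masses are not known exactly. Their poses are not given: they have to be found in the camera images.
- pump: green hand-operated grease pump on a grey bolted base 126 x 112 mm; it does not move. Origin: centre of the base's underside, on the axis of the round barrel; its x axis points from the barrel to the guard's post, its y axis from the barrel to the indicator block, which carries the red pin, z up. The indicator block (40 x 44 mm, top 72 mm above the bench) is centred 73 mm from the barrel axis along +y; its brass gland reaches 75 mm
- cap_top (a point): centre of the top face of the plunger's flat round palm cap (black rubber edge, red disc on top, 92 mm across, 12 mm thick); 119 mm above the bench when up. It moves with the plunger. While the guard is closed it lies under the yellow guard, with a 5 mm gap
- plunger (a joint): how far the plunger is pressed down, m: 0 up, 0.024 at its bottom stop. A spring brings it back up by itself; it needs about 3 N to start and 11 N at the bottom. Only a nearly full stroke (20 mm or more), after a return to within about 4 mm of the top, moves the pin on by one step of 8 mm (the first step can be 4 to 12 mm)
- guard (a joint): angle of the yellow swinging guard, rad: 0 closed (over the plunger cap), 1.65 at the open stop. Seen from above it opens counter-clockwise about its vertical pivot: the drum moves from over the cap toward the pump's -y side. It turns stiffly (about 1.5 N at the drum) and stays where it is left; stops at both ends
- guard_pivot (a point): point on the guard's vertical pivot axis, 70 mm from the barrel axis along the pump's +x
- guard_mid (a point): centre (half-way up) of the guard: a closed yellow drum 100 mm across with upright sides, a dark disc on its top, 26 mm high (from 124 to 150 mm above the bench), carried by a short arm from the pivot; its axis is 70 mm from the pivot axis. Closed, it stands straight over the plunger cap, 5 mm above it. It is pushed sideways on its round rim; it is too wide to grip
- pin_out (a joint): how far the red indicator pin has risen, m. It starts between 0 and 0.010, steps up with full pump strokes (three or four are needed) and stays by friction; fully out is 0.033 (above 0.030 counts), when a green band (the top 4 mm of it) shows at the pin's foot; the band is hidden below 0.029. Pumping on after that does no harm
- indicator_pin: red upright indicator pin, 12 mm thick, rising from the top of the indicator block, 75 mm from the barrel axis along the pump's +y; origin on its axis, 62 mm below its tip
- pin_tip (a point): centre of the pin's top end: 77 mm above the bench when fully in, 110 mm when fully out
- bearing_6205: dark ring-shaped ball bearing, 52 mm across, 15 mm high, lying flat near the pump, loose; origin: centre of its underside
- nut_m24: brown hexagon nut, 41 mm across, 19 mm high, near the pump, loose; origin: centre of its underside
- gear_24: brown toothed gear wheel, 66 mm across, 26 mm high, behind the pump, loose; origin: centre of its underside
- drill_chuck: grey drill chuck standing upright, 46 mm across, 68 mm high, behind the pump, loose; origin: centre of its underside
- screwdriver_red: screwdriver with red handle, 220 mm long, behind the pump, loose; origin: centre of its underside
- adjustable_spanner: black adjustable spanner, 200 mm long, right of the pump, loose; origin: centre of its underside

How it is judged:
By the outcome, as a careful person would: the job done as asked, in the order asked, and still so for the second after the job is handed in, with the robot touching nothing.
It also fails if it takes over 64 s, if anything falls off the work surface, if the arm or the gripper's body presses on something with over 40 N, if the wrist force passes 120 N, or if a joint passes its speed limit or range.

ROBOT

A 6-joint arm with a two-finger parallel gripper is mounted at the origin on a cart in front of the work surface, level with it; the furniture and walls round the work are solid. World frame = base frame: x ahead of the robot, y to its left, z up, the work surface at z = 0. Lengths are in m, angles in rad, forces in N, time in s.
With the tool pointing down it reaches from about 0.3 to 0.875 m from the base axis. Payload 6.4 kg.
Tool frame: the origin (TCP) lies at the very end of the fingers, on their centre line; the grasp point (between the pads) lies 19 mm behind it (bot.grasp_offset is the distance from the TCP to the grasp point, in m); y points along the fingers, z is the direction in which the jaws open and shut, and the axes are right-handed (so a half turn about y gives the same grasp; the last joint's range is limited). The gripper opens to 85 mm and grips with 20 to 120 N. Pads are 22 mm wide; open, the fingers measure 114 mm over their backs; the gripper's body (76 mm by 85 mm) begins 54 mm behind the grasp point. The pads swing forward as they close: fully open they stand 13 mm farther back than shut.
Start: joints at [1.091, 0.181, 1.607, -0, 1.354, -0.206], TCP at [0.155, 0.554, 0.231] pointing down, gripper open.
Joint ranges: [-2.99, 2.99], [-0.89, 2.07], [0.3, 2.58], [-1.14, 4.28], [0, 2.63], [-3.12, 3.12]. Speed limits (rad/s): [2.57, 2.57, 3.01, 3.14, 3.14, 3.14].

INTERFACE

Orientations are given as a rotation vector (axis times angle).
In Python, from cell import bot, eyes, ticket, search_frame, spot_point gives the robot as it stands.
- The arm moves only by the tool carry_out, never from a script. Its argument "motion" is text: rows parted by semicolons, each of 7 numbers parted by spaces: the turn, a rotation vector about the world's x, y, z in degrees, then the shift along the world's x, y, z in m, then the finger opening in m, from 0 to 0.0854. A call has 1 to 10 rows; each row shifts and turns the pose as measured when the row begins; what a row does not reach is not made up. A row lasts 1/12 s, in which the tool goes at most 41.7 mm and 7.16 degrees, less where a joint would pass 70% of its speed; a pose out of reach is approached as far as the arm can. A call with a gripper value outside its range is refused whole. The fingers move at their own pace and stop on an object; the grip force is fixed at half the most. Time passes only in rows, so rows that do not move let the fingers close. It gives the time, the measured TCP pose, the force and the opening at its end, in the units of the state.
- bot.observe(): the state, without advancing time (a new reading comes with each control period).
- eyes.camera(name): name is "scene" or "top" or "wrist"; returns the picture (400x640x3 uint8, red, green, blue); there is no depth.
- eyes.camera_info(name): a dict with "fx", "fy", "cx", "cy" (pixels), "world_from_camera" (4x4, takes a point from camera to world coordinates); the wrist camera has in their place "mount" (4x4, takes a point from camera to tool coordinates, whose origin is the TCP and whose axes are the tool frame's). Camera axes: x right, y down, z forward; pixel columns grow to the right and rows downward; lengths in m; the calibration is good to about 2 mm. A picture is of the moment at which its call begins: read the wrist's pose just before it. camera_info takes no time and is no camera call.
- ticket.sign_off(): hands the job in, once; it reports no verdict.
Trained networks look in the newest picture that a camera, given by its name, has taken for a name from the list of things; names that differ only in an ending like _2 or _b are one class to them, and where a whole thing is asked for, a point or a joint stands for the part that bears it (a point fixed in the world has none). Each returns a list of dicts, best first, with "conf" (0 to 1); they miss things now and then, are a little off and sometimes report something else, mostly with a low value. They report only what shows in the picture. A call takes as long as a camera call.
- search_frame(camera, name): "xyz" ([x, y, z] in m, in the coordinates of the camera as it stood for that picture, good to about 4 mm: the middle of the surface that is visible of it).
- spot_point(camera, name): "xyz" ([x, y, z] in m, in the coordinates of the camera as it stood for that picture, good to about 4 mm: a listed point, or the origin of a listed thing).
The state is a dict: "time_s": time; "joint_positions": joint angles; "qvel": joint speeds; "joint_efforts": joint torques, N m; "position": TCP position; "eef_rot": TCP orientation; "contact_force": force on the tool from outside, world axes, zero at the start; "ft_torque": the same for the moment, N m; "gripper_width": finger opening in m.
Only numpy, scipy, OpenCV 4.12 (cv2) and the standard library are available. Lean on these libraries where they do the work, as an engineer would, in place of code of your own. Each camera call takes 0.05 s, during which the arm holds its last target. There are 200 camera calls.

## Working session

There is one attempt and no reset: what is moved stays moved. The work goes in short steps, Python scripts to look and compute and a tool call to move; the robot and the scene stay as the last step left them, time stands still between calls to the robot, and variables do not carry over. Pictures are saved under pics/ and viewed, and the job is handed in when it is done.

Besides the shell and the picture viewer there is one more tool, called after "Call:" as name(argument=value, ...), one argument or row to a line, values as JSON. carry_out: Moves the arm, as the interface text tells. Its arguments: {"type":"object","properties":{"motion":{"type":"string"}},"required":["motion"]}

```bash
mkdir -p pics; cat > h.py <<'E'
from cell import bot, eyes, ticket, search_frame, spot_point
import numpy as np, cv2
from scipy.spatial.transform import Rotation as R
def shot(c,n):
    s=bot.observe(); im=eyes.camera(c); cv2.imwrite(f'pics/{n}.png',im[:,:,::-1]); return s,im
def T(c,s=None):
    i=eyes.camera_info(c)
    if 'world_from_camera' in i: return np.array(i['world_from_camera'])
    s=s or bot.observe(); M=np.eye(4); M[:3,:3]=R.from_rotvec(s['eef_rot']).as_matrix(); M[:3,3]=s['position']
    return M@np.array(i['mount'])
def pts(c,names,s=None,f=spot_point):
    M=T(c,s)
    for n in names:
        for d in f(c,n)[:2]:
            print(c,n,round(d['conf'],2),np.round((M@np.r_[d['xyz'],1])[:3],4))
E
python3 - <<'E'
from h import *
s=bot.observe(); print(s)
print(R.from_rotvec(s['eef_rot']).as_matrix().round(3))
for c in ['scene','top']:
    shot(c,c+'0'); pts(c,['pump','cap_top','guard_pivot','guard_mid','pin_tip'])
pts('top',['bearing_6205','nut_m24','gear_24','drill_chuck','screwdriver_red','adjustable_spanner'])
E
```

```text
{'time_s': 0.0, 'joint_positions': array([ 1.09069844e+00,  1.81536053e-01,  1.60801092e+00, -2.38680511e-05,
        1.35380622e+00, -2.06312280e-01]), 'qvel': array([ 2.25051900e-04, -3.17869656e-04, -3.37435216e-05, -1.28783565e-03,
       -1.62448251e-03, -7.74170338e-04]), 'joint_efforts': array([ 2.21932605e-04, -4.44864893e+01, -3.51342988e+01, -2.29136390e-05,
        9.12600924e-03,  2.47435429e-05]), 'position': array([0.1552017 , 0.55307962, 0.23038556]), 'eef_rot': array([-1.56175953,  0.2154037 , -0.21450507]), 'contact_force': array([ 0.08864645, -0.38746712, -0.27795486]), 'ft_torque': array([ 0.00444383,  0.00569376, -0.0268052 ]), 'gripper_width': 0.08568590752703763}
[[ 0.963 -0.001  0.27 ]
 [-0.27  -0.002  0.963]
 [-0.    -1.    -0.002]]
scene pump 0.73 [ 0.4835 -0.1575  0.0022]
scene pump 0.47 [ 0.5984 -0.2313 -0.0013]
scene cap_top 0.52 [ 0.4833 -0.1576  0.1187]
scene guard_pivot 0.68 [ 0.5525 -0.1606  0.1182]
scene guard_mid 0.73 [ 0.4832 -0.162   0.1406]
scene pin_tip 0.73 [ 3.789e-01 -5.153e-01 -3.000e-04]
scene pin_tip 0.61 [ 0.4822 -0.1554  0.0005]
top pump 0.86 [ 0.4821 -0.1545  0.0009]
top cap_top 0.33 [ 0.4901 -0.0845  0.0161]
top guard_pivot 0.73 [ 0.5539 -0.158   0.1234]
top guard_mid 0.69 [ 0.4841 -0.1593  0.136 ]
top pin_tip 0.55 [ 0.4911 -0.0807  0.0805]
top bearing_6205 0.54 [ 0.3683 -0.2487 -0.0014]
top nut_m24 0.6 [ 4.947e-01 -2.629e-01 -2.000e-04]
top nut_m24 0.27 [ 0.3649 -0.2494  0.0008]
top gear_24 0.68 [ 4.818e-01 -1.554e-01 -1.000e-04]
top gear_24 0.64 [ 0.6068 -0.1104  0.0012]
top drill_chuck 0.71 [ 0.5926 -0.2299  0.0041]
top screwdriver_red 0.74 [ 0.7501 -0.1009  0.0012]
top adjustable_spanner 0.89 [ 0.3769 -0.5192  0.0006]
```

```bash
python3 -c "
import cv2,numpy as np
print(1)"; ls pics
```

```text
1
scene0.png
top0.png
```

View pics/scene0.png

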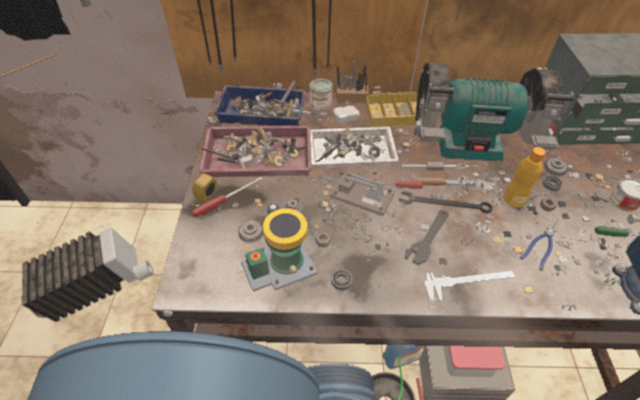

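View pics/top0.png

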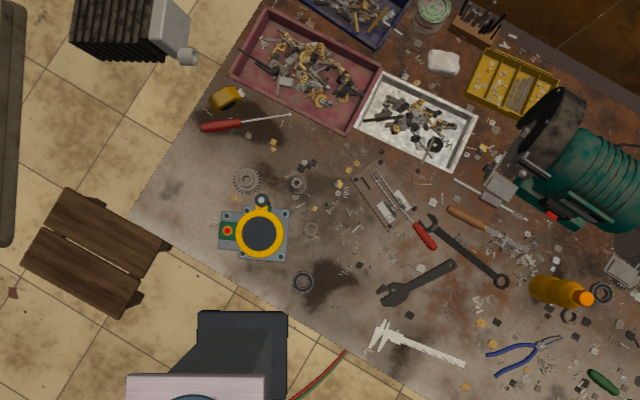

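The scene picture shows the green pump at about (285,245) with the yellow guard closed over it. The top picture shows it at (259,232), with its block to the left at (228,232). The pump axes lie nearly along the world axes. I'll approach with the fingers closed and refine from near.

Call:
carry_out(
  motion="0 0 0 0.016 -0.032 0.004 0;0 0 0 0.016 -0.032 0.004 0;0 0 0 0.016 -0.032 0.004 0;0 0 0 0.016 -0.032 0.004 0;0 0 0 0.016 -0.032 0.004 0;0 0 0 0.016 -0.032 0.004 0;0 0 0 0.016 -0.032 0.004 0;0 0 0 0.016 -0.032 0.004 0;0 0 0 0.016 -0.032 0.004 0;0 0 0 0.016 -0.032 0.004 0",
)

```text
time_s: 1.73
position: [0.3151, 0.2245, 0.2713]
eef_rot: [-1.56, 0.203, -0.205]
contact_force: [1.7, 0.6, -0.6]
gripper_width: -0.0002
```

Call:
carry_out(
  motion="0 0 0 0.016 -0.032 0.004 0;0 0 0 0.016 -0.032 0.004 0;0 0 0 0.016 -0.032 0.004 0;0 0 0 0.016 -0.032 0.004 0;0 0 0 0.016 -0.032 0.004 0;0 0 0 0.016 -0.032 0.004 0;0 0 0 0.016 -0.032 0.004 0;0 0 0 0.016 -0.032 0.004 0;0 0 0 0.016 -0.032 0.004 0;0 0 0 0 0 0 0",
)

```text
time_s: 2.57
position: [0.465, -0.0854, 0.3132]
eef_rot: [-1.561, 0.198, -0.221]
contact_force: [-0.1, 0.5, 0.0]
gripper_width: 0.0
```

```bash
python3 - <<'E'
from h import *
print(np.array(eyes.camera_info('wrist')['mount']).round(3))
s,_=shot('wrist','w1'); print(s['position'],s['gripper_width'],s['contact_force']); pts('wrist',['pump','cap_top','guard_pivot','guard_mid','pin_tip'],s)
E
```

```text
[[ 0.001  0.948  0.319 -0.083]
 [ 0.    -0.319  0.948 -0.143]
 [ 1.    -0.    -0.001  0.001]
 [ 0.     0.     0.     1.   ]]
[ 0.46500236 -0.08543162  0.31319981] 4.929165432163987e-05 [-0.14762843  0.53050289  0.04359816]
wrist pump 0.58 [ 0.4827 -0.1535  0.0034]
wrist pump 0.37 [ 0.3828 -0.5169 -0.0044]
wrist guard_pivot 0.95 [ 0.5515 -0.1575  0.1158]
wrist guard_mid 0.79 [ 0.4846 -0.1593  0.14  ]
wrist pin_tip 0.64 [ 0.4898 -0.0827  0.0815]
```

View pics/w1.png

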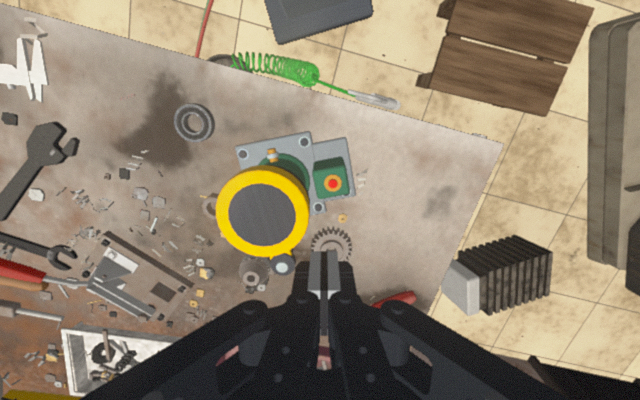

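The wrist picture shows the closed guard (yellow ring at (262,210)), the red pin on its block at (333,183) and the fingertips at (325,262). The fits agree with the given sizes: pump at about (0.484,-0.158), pivot at (0.552,-0.159), pin at (0.490,-0.082). I'll go down beside the +y rim.

Call:
carry_out(
  motion="0 0 0 0.005 0.002 -0.036 0;0 0 0 0.005 0 -0.036 0;0 0 0 0.003 0 -0.036 0;0 0 0 0 0 -0.036 0;0 0 0 0 0 -0.036 0;0 0 0 0 0 -0.002 0;0 0 0 0 0 0 0",
)

```text
time_s: 3.45
position: [0.4754, -0.0678, 0.1298]
eef_rot: [-1.562, 0.174, -0.213]
contact_force: [0.4, -0.3, 0.1]
gripper_width: -0.0
```

Call:
carry_out(
  motion="0 0 0 0.001 -0.012 0.001 0;0 0 0 0.001 -0.012 0 0;0 0 0 -0.005 -0.0115 0 0;0 0 0 -0.005 -0.0115 0 0;0 0 0 -0.005 -0.0115 0 0;0 0 0 -0.002 -0.0125 0 0;0 0 0 -0.002 -0.0125 0 0;0 0 0 -0.001 -0.0125 0 0;0 0 0 0 0 0 0",
)

```text
time_s: 4.2
position: [0.4643, -0.1754, 0.1505]
eef_rot: [-1.569, 0.153, -0.226]
contact_force: [-0.1, -0.2, -0.2]
gripper_width: -0.0003
```

```bash
python3 - <<'E'
from h import *
s,_=shot('wrist','w2'); print(s['position'],s['contact_force']); pts('wrist',['guard_mid','cap_top','guard_pivot'],s)
E
```

```text
[ 0.4642508  -0.17541313  0.15054247] [-0.11896754 -0.22635241 -0.23589082]
wrist cap_top 0.73 [ 0.4795 -0.154   0.1213]
```

View pics/w2.png

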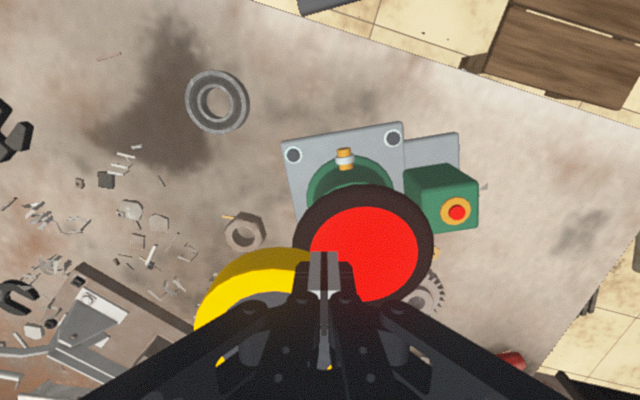

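The wrist picture shows the red cap partly bared at (365,245) and the guard at (260,290), swung partway. The tip has drifted up to z 0.15, level with the guard's top. I'll back off, lower again and push on.

Call:
carry_out(
  motion="0 0 0 -0.006 0.008 0 0;0 0 0 -0.006 0.008 0 0;0 0 0 0 0 0 0;0 0 0 0 0 -0.008 0;0 0 0 0 0 -0.008 0;0 0 0 0 0 0 0",
)

```text
time_s: 4.9
position: [0.4502, -0.1513, 0.1318]
eef_rot: [-1.567, 0.15, -0.22]
contact_force: [-0.5, 0.7, -0.0]
gripper_width: -0.0004
```

```bash
python3 - <<'E'
from h import *
s=bot.observe();print(s['position'],s['contact_force'],s['qvel'].round(3)); shot('scene','s2'); pts('scene',['guard_mid','cap_top','guard_pivot','pin_tip'])
im=cv2.imread('pics/s2.png')[180:310,200:360]; cv2.imwrite('pics/s2c.png',cv2.resize(im,None,fx=4,fy=4,interpolation=cv2.INTER_CUBIC))
E
```

```text
[ 0.45016868 -0.15128532  0.13179971] [-0.48080992  0.70398019 -0.04908175] [ 0.009 -0.008 -0.    -0.     0.01   0.001]
scene guard_mid 0.61 [ 0.5109 -0.2152  0.141 ]
scene cap_top 0.44 [ 0.4837 -0.1552  0.1183]
```

View pics/s2c.png

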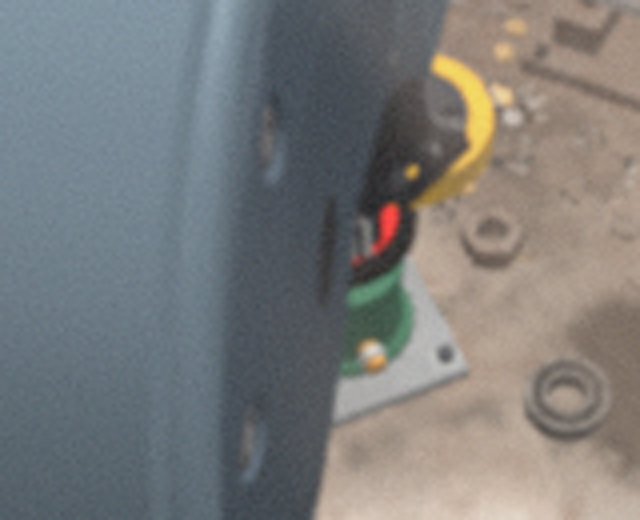

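The scene crop shows the guard at about θ = 0.94, with the red cap half bared. I'll keep pushing round the arc.

Call:
carry_out(
  motion="0 0 0 0.002 -0.012 -0.001 0;0 0 0 0.002 -0.012 -0.001 0;0 0 0 0.006 -0.010 -0.001 0;0 0 0 0.007 -0.010 -0.001 0",
)

```text
time_s: 5.48
position: [0.4678, -0.1996, 0.1298]
eef_rot: [-1.569, 0.149, -0.219]
contact_force: [-2.6, 0.4, 2.1]
gripper_width: -0.0003
```

Call:
carry_out(
  motion="0 0 0 0.008 -0.010 -0.0005 0;0 0 0 0.008 -0.009 -0.0005 0;0 0 0 0.009 -0.007 -0.0005 0;0 0 0 0.008 -0.003 0 0;0 0 0 0.006 0 0 0",
)

```text
time_s: 5.9
position: [0.4911, -0.2298, 0.1229]
eef_rot: [-1.553, 0.188, -0.182]
contact_force: [-26.0, 3.3, 16.4]
gripper_width: -0.0
```

```bash
python3 - <<'E'
from h import *
s,_=shot('wrist','w3'); print(s['position'],s['contact_force']); pts('wrist',['guard_mid','cap_top','guard_pivot','pin_tip'],s)
E
```

```text
[ 0.4911418  -0.2297506   0.12292446] [-25.95195204   3.26626441  16.37346952]
wrist cap_top 0.74 [ 0.4824 -0.1535  0.1238]
wrist guard_pivot 0.78 [ 0.5511 -0.1535  0.1154]
wrist pin_tip 0.56 [ 0.4929 -0.0811  0.0822]
```

View pics/w3.png

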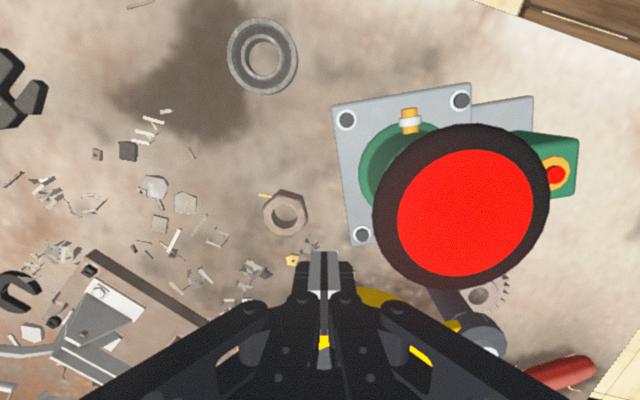

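The wrist picture shows the cap wholly clear at (465,210), the guard behind the fingers at its stop (26 N), and the pin at (556,174). I'll back off, rise and move over the cap.

Call:
carry_out(
  motion="0 0 0 -0.012 0 0 0;0 0 0 -0.010 0 0.004 0;0 0 0 0 0 0.025 0;0 0 0 0 0 0.02 0;0 0 0 0.004 0.025 0 0;0 0 0 0.004 0.025 0 0;0 0 0 0.004 0.02 0 0;0 0 0 0 0 0 0;0 0 0 0 0 0 0",
)

```text
time_s: 6.9
position: [0.4816, -0.1691, 0.1757]
eef_rot: [-1.555, 0.192, -0.197]
contact_force: [-0.6, -0.9, -0.8]
gripper_width: -0.0
```

```bash
python3 - <<'E'
from h import *
s,_=shot('wrist','w4'); print(s['position'],s['contact_force']);print(R.from_rotvec(s['eef_rot']).as_matrix().round(3)); pts('wrist',['guard_mid','cap_top','guard_pivot','pin_tip'],s)
shot('top','t4'); pts('top',['guard_mid','cap_top'])
E
```

```text
[ 0.48163676 -0.16906879  0.17569032] [-0.57131838 -0.86217311 -0.79946987]
[[ 0.97   0.004  0.245]
 [-0.245  0.007  0.97 ]
 [ 0.002 -1.     0.007]]
wrist guard_mid 0.62 [ 4.912e-01 -2.644e-01  3.000e-04]
wrist guard_mid 0.36 [ 0.4803 -0.1549  0.1206]
wrist cap_top 0.94 [ 0.4795 -0.1509  0.1201]
wrist cap_top 0.32 [ 0.4919 -0.2677  0.0014]
wrist guard_pivot 0.82 [ 0.5513 -0.1548  0.1151]
wrist pin_tip 0.45 [ 0.4894 -0.0811  0.08  ]
top guard_mid 0.95 [ 0.5576 -0.2301  0.1345]
```

View pics/w4.png

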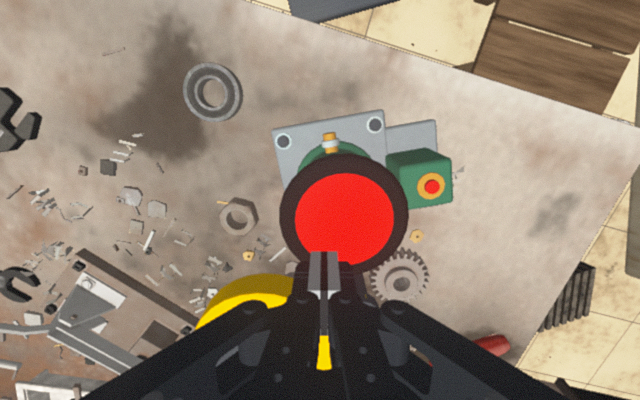

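The guard is fully open at (0.558,-0.230) and the cap is clear. I'll centre over the cap, then descend.

Call:
carry_out(
  motion="0 0 0 0 0.014 -0.015 0;0 0 0 0 0 -0.015 0;0 0 0 0 0 -0.014 0;0 0 0 0 0 -0.004 0;0 0 0 0 0 0 0",
)

```text
time_s: 7.72
position: [0.4812, -0.1564, 0.1261]
eef_rot: [-1.555, 0.195, -0.2]
contact_force: [-0.5, 0.2, 1.1]
gripper_width: 0.0002
```

Call:
carry_out(
  motion="0 0 0 0 0 -0.006 0;0 0 0 0 0 -0.006 0;0 0 0 0 0 -0.006 0;0 0 0 0 0 -0.004 0",
)

```text
time_s: 8.05
position: [0.4823, -0.1574, 0.1054]
eef_rot: [-1.556, 0.193, -0.202]
contact_force: [-3.4, 2.9, 6.3]
gripper_width: 0.0003
```

Call:
carry_out(
  motion="0 0 0 0 0 -0.006 0;0 0 0 0 0 -0.005 0;0 0 0 0 0 -0.002 0",
)

```text
time_s: 8.3
position: [0.4825, -0.1576, 0.0948]
eef_rot: [-1.556, 0.193, -0.201]
contact_force: [-12.4, 6.3, 33.0]
gripper_width: -0.0002
```

The force jumped to 33 N at z 0.095, so that is the bottom stop. I'll release and check the pin.

Call:
carry_out(
  motion="0 0 0 0 0 0.01 0;0 0 0 0 0 0.01 0;0 0 0 0 0 0.01 0;0 0 0 0 0 0 0;0 0 0 0 0 0 0",
)

```text
time_s: 8.72
position: [0.484, -0.1587, 0.1277]
eef_rot: [-1.557, 0.19, -0.204]
contact_force: [0.4, -0.4, 0.6]
gripper_width: -0.0001
```

```bash
cat > pin.py <<'E'
from h import *
import sys
n=sys.argv[1]
s,_=shot('wrist',n); print(s['position'],s['contact_force']); pts('wrist',['pin_tip','cap_top'],s)
im=cv2.imread(f'pics/{n}.png')[60:310,200:600]; cv2.imwrite(f'pics/{n}c.png',cv2.resize(im,None,fx=2,fy=2,interpolation=cv2.INTER_CUBIC))
E
python3 pin.py p1
```

```text
[ 0.48398673 -0.15867496  0.12771063] [ 0.42799077 -0.43776417  0.6009858 ]
wrist pin_tip 0.91 [ 0.4893 -0.0847  0.0868]
wrist cap_top 0.63 [ 0.481  -0.1547  0.1223]
```

View pics/p1c.png

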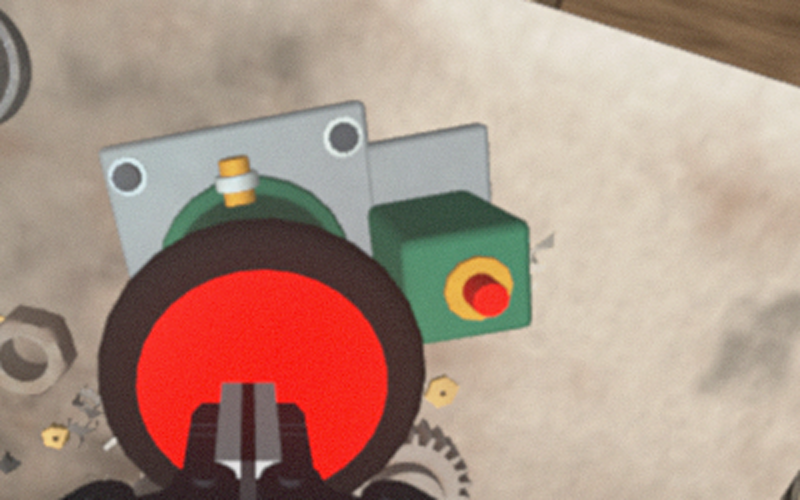

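The crop shows the pin risen at (488,298), with the tip at about 0.087 and no green yet. Second stroke.

Call:
carry_out(
  motion="0 0 0 0 0 -0.007 0;0 0 0 0 0 -0.007 0;0 0 0 0 0 -0.007 0;0 0 0 0 0 -0.006 0;0 0 0 0 0 -0.005 0;0 0 0 0 0 -0.003 0",
)

```text
time_s: 9.37
position: [0.4844, -0.1589, 0.0944]
eef_rot: [-1.557, 0.192, -0.202]
contact_force: [-23.3, 12.9, 65.2]
gripper_width: 0.0002
```

Call:
carry_out(
  motion="0 0 0 -0.001 0.001 0.01 0;0 0 0 0 0 0.01 0;0 0 0 0 0 0.01 0;0 0 0 0 0 0 0;0 0 0 0 0 0 0",
)

```text
time_s: 9.78
position: [0.4833, -0.158, 0.1246]
eef_rot: [-1.557, 0.192, -0.201]
contact_force: [-0.4, -0.3, -0.8]
gripper_width: -0.0002
```

Call:
carry_out(
  motion="0 0 0 0 0 -0.007 0;0 0 0 0 0 -0.007 0;0 0 0 0 0 -0.007 0;0 0 0 0 0 -0.006 0;0 0 0 0 0 -0.005 0;0 0 0 0 0 -0.003 0",
)

```text
time_s: 10.28
position: [0.4841, -0.1585, 0.0946]
eef_rot: [-1.557, 0.193, -0.198]
contact_force: [-17.6, 9.7, 43.4]
gripper_width: 0.0002
```

Call:
carry_out(
  motion="0 0 0 -0.001 0.001 0.01 0;0 0 0 0 0 0.01 0;0 0 0 0 0 0.01 0;0 0 0 0 0 0 0;0 0 0 0 0 0 0",
)

```text
time_s: 10.7
position: [0.4821, -0.157, 0.1235]
eef_rot: [-1.556, 0.195, -0.196]
contact_force: [-0.7, -0.4, -0.0]
gripper_width: -0.0002
```

```bash
python3 pin.py p3
```

```text
[ 0.48205543 -0.15702776  0.12353957] [-0.74392814 -0.35100836 -0.01559675]
wrist pin_tip 0.95 [ 0.4921 -0.0817  0.1038]
wrist cap_top 0.66 [ 0.4812 -0.1554  0.1233]
```

View pics/p3c.png

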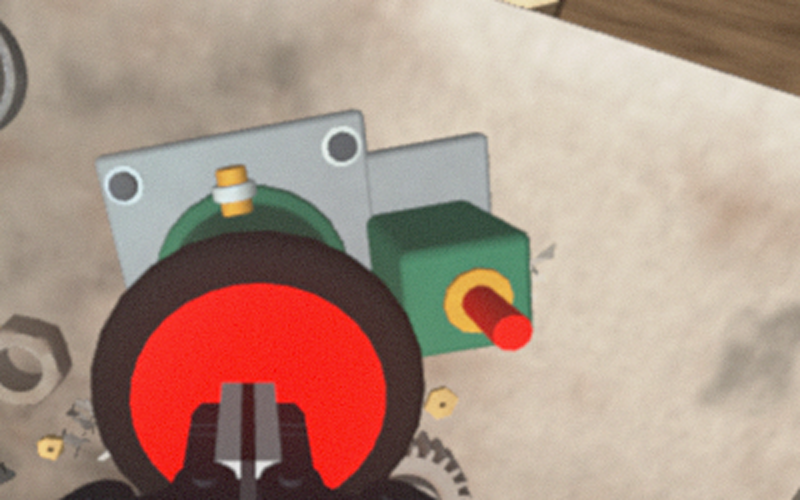

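The pin now leans out to (510,330), tip at 0.103, with no green yet. One more stroke, gentler at the bottom.

Call:
carry_out(
  motion="0 0 0 0 0 -0.007 0;0 0 0 0 0 -0.007 0;0 0 0 0 0 -0.007 0;0 0 0 0 0 -0.005 0;0 0 0 0 0 -0.003 0;0 0 0 0 0 -0.001 0",
)

```text
time_s: 11.35
position: [0.4827, -0.1574, 0.0949]
eef_rot: [-1.556, 0.196, -0.194]
contact_force: [-6.6, 3.2, 19.4]
gripper_width: -0.0002
```

Call:
carry_out(
  motion="0 0 0 -0.001 0.001 0.01 0;0 0 0 0 0 0.01 0;0 0 0 0 0 0.012 0;0 0 0 0 0 0 0;0 0 0 0 0 0 0",
)

```text
time_s: 11.77
position: [0.481, -0.1562, 0.1257]
eef_rot: [-1.556, 0.197, -0.192]
contact_force: [-0.1, 0.1, 0.4]
gripper_width: 0.0
```

```bash
python3 pin.py p4
```

```text
[ 0.48102531 -0.15622789  0.12568953] [-0.07621292  0.11832523  0.38646151]
wrist pin_tip 0.93 [ 0.4871 -0.0818  0.1127]
wrist cap_top 0.92 [ 0.4776 -0.1534  0.1229]
```

View pics/p4c.png

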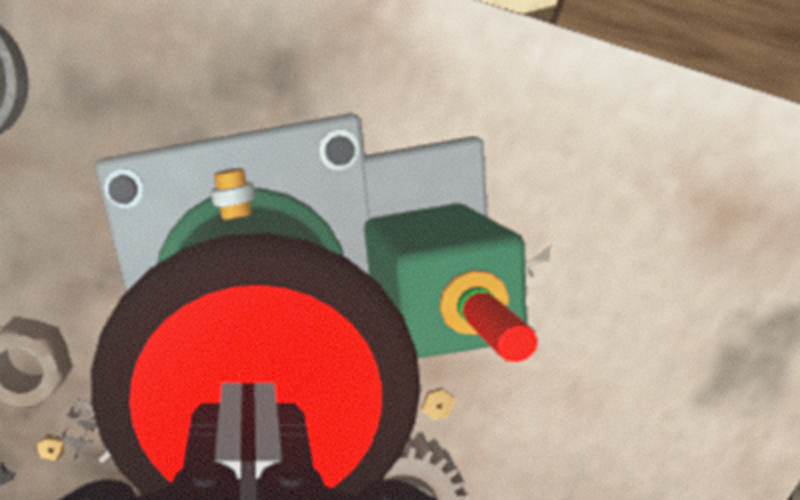

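The green band shows at the pin's foot at (470,300), and the tip reads 0.113 against a nominal 0.110. I'll add one more full stroke for certainty, then rise and cross to the guard's far side.

Call:
carry_out(
  motion="0 0 0 0 0 -0.007 0;0 0 0 0 0 -0.007 0;0 0 0 0 0 -0.007 0;0 0 0 0 0 -0.006 0;0 0 0 0 0 -0.003 0;0 0 0 0 0 -0.002 0",
)

```text
time_s: 12.42
position: [0.4815, -0.1565, 0.0947]
eef_rot: [-1.555, 0.198, -0.19]
contact_force: [-13.8, 6.4, 39.4]
gripper_width: -0.0002
```

Call:
carry_out(
  motion="0 0 0 0 0 0.015 0;0 0 0 0 0 0.015 0;0 0 0 0 0 0.02 0;0 0 0 0 0 0.03 0;0 0 0 0 0 0.03 0;0 0 0 0 0 0 0",
)

```text
time_s: 12.92
position: [0.4781, -0.1547, 0.2022]
eef_rot: [-1.551, 0.206, -0.182]
contact_force: [0.4, -0.1, 1.6]
gripper_width: -0.0002
```

Call:
carry_out(
  motion="0 0 0 0.027 -0.012 0 0;0 0 0 0.027 -0.012 0 0;0 0 0 0.027 -0.012 0 0;0 0 0 0.027 -0.012 0 0;0 0 0 0.027 -0.012 0 0;0 0 0 0.022 -0.008 0 0;0 0 0 0 0 0 0;0 0 0 0 0 0 0",
)

```text
time_s: 13.58
position: [0.6374, -0.2229, 0.1875]
eef_rot: [-1.546, 0.216, -0.172]
contact_force: [-0.6, 0.6, -0.5]
gripper_width: -0.0001
```

```bash
python3 - <<'E'
from h import *
s,_=shot('wrist','w5'); print(s['position'],s['contact_force']); pts('wrist',['guard_mid','cap_top','guard_pivot','pin_tip'],s)
E
```

```text
[ 0.63735926 -0.22292506  0.18751586] [-0.64404229  0.64097117 -0.50843614]
wrist guard_mid 0.75 [ 0.5519 -0.2277  0.1343]
wrist guard_pivot 0.65 [ 0.5519 -0.1571  0.114 ]
wrist guard_pivot 0.38 [ 0.6089 -0.1108  0.0057]
```

View pics/w5.png

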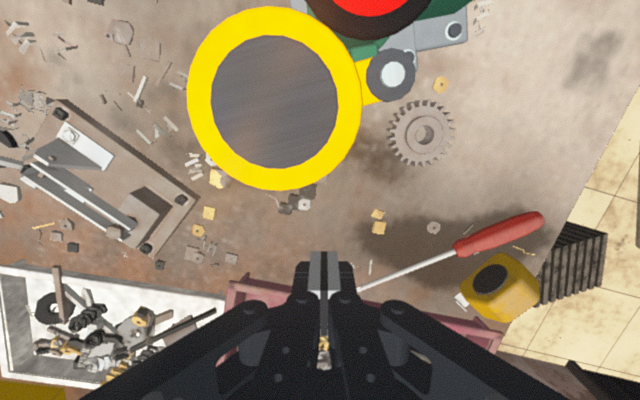

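The wrist picture shows the guard at (275,98), clear of the fingertips at (323,262). The fingers stand on its far side with only bench below. I'll go down and push it back.

Call:
carry_out(
  motion="0 0 0 0.002 -0.002 -0.02 0;0 0 0 0 -0.002 -0.02 0;0 0 0 0 0 -0.014 0;0 0 0 0 0 0 0;0 0 0 -0.010 -0.004 0 0;0 0 0 -0.010 -0.006 0 0;0 0 0 -0.011 -0.006 0 0;0 0 0 -0.011 -0.006 0 0",
)

```text
time_s: 14.5
position: [0.5961, -0.2475, 0.143]
eef_rot: [-1.551, 0.202, -0.181]
contact_force: [1.8, -0.3, -0.4]
gripper_width: 0.0002
```

Call:
carry_out(
  motion="0 0 0 -0.011 -0.004 -0.005 0;0 0 0 -0.011 -0.002 -0.005 0;0 0 0 -0.011 -0.002 -0.004 0;0 0 0 -0.011 0.001 -0.002 0;0 0 0 -0.010 0.002 -0.001 0",
)

```text
time_s: 14.92
position: [0.5413, -0.2592, 0.135]
eef_rot: [-1.56, 0.191, -0.197]
contact_force: [2.0, -0.6, -0.7]
gripper_width: -0.0
```

```bash
python3 - <<'E'
from h import *
s,_=shot('wrist','w6'); print(s['position'],s['contact_force']); pts('wrist',['guard_mid','cap_top'],s)
E
```

```text
[ 0.54133838 -0.25921263  0.13503638] [ 1.96515489 -0.60243583 -0.72003278]
wrist guard_mid 0.59 [ 0.5032 -0.205   0.1356]
wrist cap_top 0.88 [ 0.4823 -0.1547  0.1227]
wrist cap_top 0.21 [ 0.7483 -0.0991  0.0015]
```

View pics/w6.png

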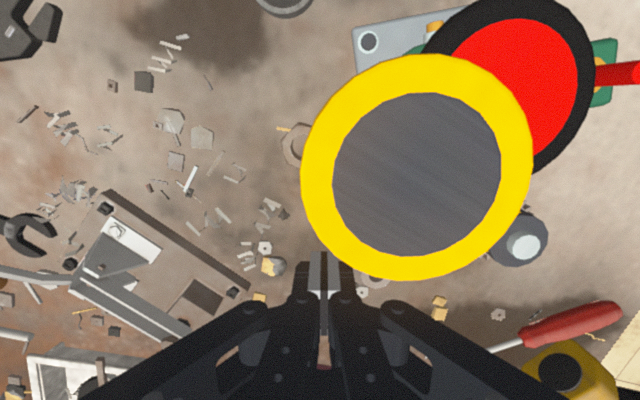

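The guard is about half way back (yellow ring at (418,165)), with the fingers on its outer rim. I'll keep on toward closed.

Call:
carry_out(
  motion="0 0 0 -0.010 0.004 -0.002 0;0 0 0 -0.010 0.005 -0.001 0;0 0 0 -0.010 0.006 -0.001 0;0 0 0 -0.010 0.008 0 0;0 0 0 -0.010 0.009 0 0;0 0 0 -0.006 0.009 0 0",
)

```text
time_s: 15.57
position: [0.4889, -0.2245, 0.1366]
eef_rot: [-1.571, 0.184, -0.208]
contact_force: [-1.0, -2.9, 0.0]
gripper_width: 0.0002
```

Call:
carry_out(
  motion="0 0 0 -0.003 0.006 -0.001 0;0 0 0 -0.002 0.005 0 0;0 0 0 0 0.004 0 0",
)

```text
time_s: 15.82
position: [0.4858, -0.2165, 0.1391]
eef_rot: [-1.589, 0.176, -0.215]
contact_force: [-1.7, -15.3, -1.9]
gripper_width: 0.0001
```

The force of 15 N shows the closed stop. I'll back off, rise and check.

Call:
carry_out(
  motion="0 0 0 0 -0.012 0 0;0 0 0 0 -0.015 0 0;0 0 0 0 -0.015 0.01 0;0 0 0 0 -0.01 0.03 0;0 0 0 0 0 0.035 0;0 0 0 0 0 0.035 0;0 0 0 -0.02 0 0.03 0;0 0 0 -0.03 0 0.02 0;0 0 0 -0.03 0 0 0;0 0 0 0 0 0 0",
)

```text
time_s: 16.65
position: [0.404, -0.2725, 0.3046]
eef_rot: [-1.579, 0.176, -0.209]
contact_force: [0.9, -1.3, -0.6]
gripper_width: -0.0002
```

```bash
python3 - <<'E'
from h import *
s,_=shot('wrist','w7'); print(s['time_s'],s['position'],s['contact_force']); pts('wrist',['guard_mid','guard_pivot','pin_tip','cap_top'],s)
shot('top','t7'); pts('top',['guard_mid','guard_pivot','pin_tip','bearing_6205','nut_m24','gear_24','drill_chuck'])
im=cv2.imread('pics/t7.png')[160:310,160:360]; cv2.imwrite('pics/t7c.png',cv2.resize(im,None,fx=3,fy=3))
E
```

```text
16.65 [ 0.40397493 -0.27246173  0.30464249] [ 0.90914155 -1.29187475 -0.5565798 ]
wrist guard_mid 0.69 [ 0.4837 -0.1554  0.1368]
wrist guard_pivot 0.72 [ 0.5508 -0.1586  0.114 ]
wrist pin_tip 0.75 [ 0.4912 -0.0819  0.1106]
top guard_mid 0.66 [ 0.4819 -0.1538  0.1341]
top guard_pivot 0.7 [ 0.5514 -0.1588  0.1223]
top pin_tip 0.6 [ 0.4911 -0.0804  0.1084]
top nut_m24 0.62 [ 0.4919 -0.0804  0.1118]
top nut_m24 0.46 [ 0.4962 -0.2654  0.0019]
top gear_24 0.61 [ 0.6065 -0.1095  0.0019]
top drill_chuck 0.86 [ 0.5957 -0.232   0.0037]
```

View pics/w7.png

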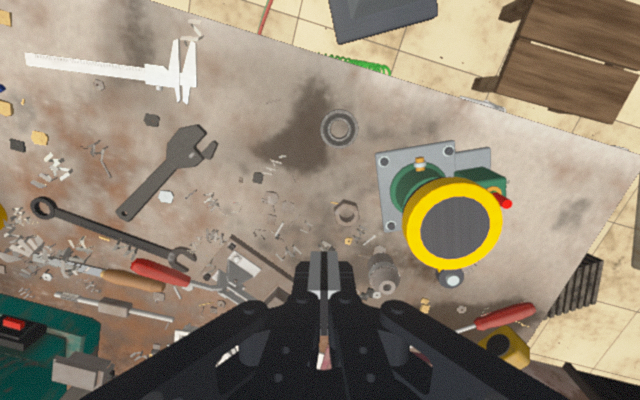

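View pics/t7c.png

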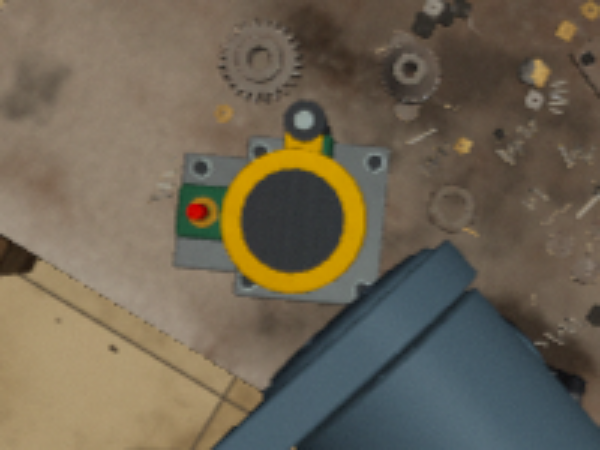

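Both views show the guard back over the cap, the pin out with its tip at about 0.110, and the loose things in place. I'll hand in.

```bash
python3 -c "
from cell import ticket; print(ticket.sign_off())"
```

```text
the job is handed in; nothing more can be done
None
```

The job is done and handed in at about 17 s of the 64 s allowed; the sign-off gives no verdict.

- **Guard opened:** I pushed it to its open stop, clear of the plunger. The fingertips drifted upward on the first push, so I backed off, lowered them and finished the swing.
- **Pumping:** I made five full strokes, each down to the bottom stop. The green band showed at the pin's foot after the fourth, and the fifth was only for certainty. The highest force I read was about 70 N on the second stroke, below the 120 N limit.
- **Guard closed:** I pushed it back until it met the closed stop, then drew the arm clear.

**Last checks:**
- **Guard:** both cameras put its centre within about 4 mm of the pump axis, so it is closed.
- **Pin:** the tip read 0.108 and 0.111 m, against 0.110 m when fully out. I last saw the green band after the fourth stroke; the closed guard hid the pin's foot in the final pictures.
- **Loose things:** the nut, gear and drill chuck were within about 4 mm of where they started. I checked the bearing, screwdriver and spanner only by eye in the last wrist picture, because the final network search for the bearing found nothing and I did not search for the other two.

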